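# Set a dish on the imaging pedestal and hold the reflector lid at 45 degrees

### The arm

A 6-joint arm with a two-finger parallel gripper is mounted at the origin on a cart in front of the work surface, level with it; the furniture and walls round the work are solid. World frame = base frame: x ahead of the robot, y to its left, z up, the work surface at z = 0. Lengths are in m, angles in rad, forces in N, time in s.
With the tool pointing down it reaches from about 0.275 to 0.825 m from the base axis. Payload 5.2 kg.
Tool frame: the origin (TCP) lies on the centre line of the jaws, within the pads' length; the fingertips stand env.tip_reach ahead of it and the grasp point (between the pads) lies 11 mm behind it (env.tip_reach is the distance from the TCP to the fingertips, in m); z points along the fingers, y is the line along which they close (so a half turn about z gives the same grasp; the last joint's range is limited). The gripper opens to 93 mm and grips with 3 to 60 N. Pads are 15 mm wide; open, the fingers measure 128 mm over their backs; the gripper's body (75 mm by 188 mm) begins 65 mm behind the grasp point.
Start: joints at [0.931, 0.259, 1.535, -0, 1.348, -0.203], TCP at [0.233, 0.498, 0.227] pointing down, gripper open.
Joint ranges: [-3.14, 3.14], [-0.91, 2.08], [0.19, 2.58], [-1.22, 4.36], [0.22, 2.71], [-3.12, 3.12]. Speed limits (rad/s): [2.57, 2.57, 3.14, 3.14, 3.14, 3.14].

### API

Orientations are given as a 3x3 rotation matrix whose columns are the frame's x, y, z axes.
In Python, from cell import env gives the robot as it stands.
- The arm moves only by the shell command python3 -m pendant 'ROWS'. ROWS is JSON, a list that holds one entry, the list of rows, each a list of 5 numbers: the shift along the world's x, y, z in m, then the turn about the world's z in rad, then the opening, from 0 (shut) to 1 (fully open). A call has 1 to 8 rows; each row is the pose to reach, as a shift and turn from the pose commanded when the call began; what a row does not reach only later rows make up. A row lasts 1/12 s, in which the tool goes at most 41.7 mm and 7.16 degrees, less where a joint would pass 70% of its speed; a pose out of reach is approached as far as the arm can. A call with a gripper value outside its range is refused whole. The fingers move at their own pace and stop on an object; the grip force is fixed at half the most. Time passes only in rows, so rows that repeat a pose let the fingers close. It gives the time, the measured TCP pose, the force, the opening and the grip force at its end, in the units of the state.
- env.get_state(): the state, without advancing time (a new reading comes with each control period).
- env.get_image(name): name is "side" or "top"; returns a dict with "pixels" (420x560x3 uint8, blue, green, red), "intrinsics" (3x3 intrinsics, pixels), "rvec" (rotation vector, rad) and "tvec" (3), from world to camera coordinates, as OpenCV has them. Camera axes: x right, y down, z forward; pixel columns grow to the right and rows downward; lengths in m; the calibration is good to about 2 mm. A picture is of the moment at which its call begins. There is no depth.
- env.finish_job(): hands the job in; it is judged then, once.
Trained networks look in a picture, given as the dict that the camera call returned (one of the last four; its "shot" number tells which), for a name from the list of things; names that differ only in an ending like _2 or _b are one class to them, and where a whole thing is asked for, a point or a joint stands for the part that bears it (a point fixed in the world has none). Each returns a list of dicts, best first, with "score" (0 to 1); they miss things now and then, are a little off and sometimes report something else, mostly with a low value. They report only what shows in the picture. A call takes as long as a camera call.
- env.look_for(picture, label): "extent" ([left, top, right, bottom] in pixels, round what is visible of it).
- env.masks_of(picture, label): "region" (420x560 bool, what is visible of it) and "extent" ([left, top, right, bottom] in pixels, round what is visible of it).
- env.landmark_of(picture, label): "at" ([column, row] in pixels: a listed point, or the origin of a listed thing).
The state is a dict: "time": time; "qpos": joint angles; "joint_vel": joint speeds; "joint_torque": joint torques, N m; "eef_pos": TCP position; "orientation": TCP orientation; "contact_force": force on the tool from outside, world axes, zero at the start; "wrist_torque": the same for the moment, N m; "gripper_width": finger opening in m; "finger_force": force on a finger pad.
Only numpy, scipy, OpenCV 4.12 (cv2) and the standard library are available. Lean on these libraries where they do the work, as an engineer would, in place of code of your own. Each camera call takes 0.05 s, during which the arm holds its last target. There are 200 camera calls.

### The job

The petri dish is to be photographed: set it flat and centred on top of the narrow round pedestal inside the open imaging box, and let go of it. Then take the lid by the middle of the bar handle on its edge, bring it down until it stands open at 45 degrees (the long mark on the scale at the side of the box), and finish while still holding it there by the bar, since it falls shut when let go. Do not let the lid drop shut, and leave the other things on the bench where they are.

Things in the scene. Friction and masses are not known exactly. Their poses are not given: they have to be found in the camera images.
- petri_dish: closed round petri dish of clear plastic, 60 mm across, 15 mm tall, 12 to 30 g, lying flat on the bench to the right; origin at the centre of its underside, z up
- imaging_box: grey imaging box fixed to the bench, an open tray 150 mm deep (its x) by 210 mm wide (its y) by 75 mm tall with 5 mm walls and a 5 mm floor; origin at the centre of its underside; its -x side faces the robot, x points to the hinge side, z up. Its lid, hinged on the far rim, starts open, leaning back against its stop. Outside the right-hand wall by the hinge is a 45 mm quarter-round scale with a mark every 15 degrees, the long mark at 45
- pedestal: small metal pedestal fixed on the floor of the box near its middle, 45 mm tall; foot 44 mm across, round flat top only 30 mm across; origin at the centre of its underside (5 mm above the bench)
- pedestal_top (a point): centre of the pedestal's flat top, 50 mm above the bench and 25 mm below the rim of the box; z up
- lid (a joint): opening angle of the lid in rad: 0 closed (level), 1.57 straight up, 1.75 its stop, where it leans back and rests at the start. The hinge is free: below 1.57 the lid falls shut by its own weight. Lid with bar weighs 0.26 to 0.42 kg; panel 150 x 208 x 6 mm, white inside
- lid_hinge (a point): middle of the hinge axis at the far rim of the box: 75 mm towards x and 75.5 mm up from the box's origin; the axis runs along the box's y
- lid_bar (a point): middle of the lid's bar handle: a round steel bar 12 mm thick, 90 mm long along the box's y, on two 6 mm arms 78 mm apart, 38 mm beyond the lid's free edge in the lid's plane; 188 mm from the hinge along the lid and 3 mm above its axis when closed. x points to the hinge, z is normal to the lid (up when closed). Fingers take it from both faces of the lid; being round it can turn between them as the lid swings
- beaker: bystander: glass beaker, 54 mm across, 68 mm tall; origin at the centre of its underside
- cuvette_box: bystander: small white carton 62 x 62 x 42 mm; origin at the centre of its underside
- forceps: bystander: steel forceps lying flat, 134 mm long, 19 mm wide, 8 mm tall, long axis its y; origin at the centre of its underside
- tape_roll: bystander: roll of lab tape lying flat, 62 mm across, 24 mm tall; origin at the centre of its underside
- notebook: bystander: dark notebook 148 x 105 x 12 mm; origin at the centre of its underside

How it is judged:
By the outcome, as a careful person would: the job done as asked, in the order asked, and still so for the second after the job is handed in, while the arm keeps its last pose, push and grip.
It also fails if it takes over 58 s, if anything falls off the work surface, if the arm or the gripper's body presses on something with over 40 N, if the wrist force passes 120 N, or if a joint passes its speed limit or range.

## Working session

There is one attempt and no reset: what is moved stays moved. The work goes in short steps, Python scripts to look and compute and a shell command to move; the robot and the scene stay as the last step left them, time stands still between calls to the robot, and variables do not carry over. Pictures are saved under pics/ and viewed, at most 10 in all, crops included, and the job is handed in when it is done.

```bash
mkdir -p pics; ls
cat > h.py <<'E'
import numpy as np, cv2
from cell import env
def ray(im,px):
    R=cv2.Rodrigues(np.array(im["rvec"],float))[0]; t=np.array(im["tvec"],float).ravel()
    d=R.T@np.linalg.inv(np.array(im["intrinsics"]))@np.array([px[0],px[1],1.0]); return -R.T@t,d/np.linalg.norm(d)
def atz(im,px,z):
    c,d=ray(im,px); return c+d*(z-c[2])/d[2]
def tri(rs):
    A=sum(np.eye(3)-np.outer(d,d) for c,d in rs); b=sum((np.eye(3)-np.outer(d,d))@c for c,d in rs); return np.linalg.solve(A,b)
def proj(im,p):
    return cv2.projectPoints(np.array([p],float),np.array(im["rvec"],float),np.array(im["tvec"],float),np.array(im["intrinsics"],float),None)[0].ravel()
E
python3 - <<'E'
from h import *
np.set_printoptions(precision=4,suppress=True)
I={n:env.get_image(n) for n in("side","top")}
for n in I: cv2.imwrite(f"pics/{n}0.png",I[n]["pixels"]); print(n,"cam",ray(I[n],(280,210)))
for l in ["petri_dish","imaging_box","pedestal","pedestal_top","lid_hinge","lid_bar","beaker","cuvette_box","forceps","tape_roll","notebook"]:
    rs=[]
    for n in I:
        r=env.landmark_of(I[n],l)
        if r: print(l,n,np.array(r[0]["at"]),round(r[0]["score"],2)); rs.append(ray(I[n],r[0]["at"]))
    if len(rs)==2: print("   tri",tri(rs))
s=env.get_state(); print(s["eef_pos"],s["orientation"],env.tip_reach,s["gripper_width"])
E
```

```text
pics
side cam (array([-0.093 , -0.1406,  1.1896]), array([ 0.4829,  0.1638, -0.8602]))
top cam (array([0.2895, 0.1012, 1.3459]), array([ 0.1956, -0.0247, -0.9804]))
petri_dish side [378.9 249. ] 0.8
petri_dish top [247.3 223.2] 0.63
   tri [ 0.3785 -0.0162  0.4423]
imaging_box side [241.7 217.1] 0.72
imaging_box top [168.3 247.3] 0.55
   tri [0.402  0.2534 0.2524]
pedestal side [243.8 220. ] 0.76
pedestal top [250.2 222.5] 0.41
   tri [ 0.5162  0.176  -0.0157]
pedestal_top side [237.9 212.9] 0.54
pedestal_top top [245.4 223.8] 0.55
   tri [0.5042 0.188  0.0369]
lid_hinge side [248.7 183.9] 0.58
lid_hinge top [248.3 224.7] 0.63
   tri [0.4761 0.1515 0.238 ]
lid_bar side [252.8 125.1] 0.97
lid_bar top [239.3 169. ] 0.94
   tri [0.6302 0.1863 0.2713]
beaker side [344.4 193.3] 0.84
beaker top [318.  175.8] 0.51
   tri [ 0.6787 -0.0737  0.0215]
cuvette_box side [401.  209.8] 0.95
cuvette_box top [365.2 174.7] 0.8
   tri [ 0.6788 -0.2424  0.0245]
forceps side [328.1 247.8] 0.57
forceps top [322.9 225.1] 0.53
   tri [ 0.4983 -0.0822  0.0144]
tape_roll side [316.6 281.7] 0.74
tape_roll top [319.1 255.6] 0.71
   tri [ 0.3966 -0.0743 -0.0057]
notebook side [139.1 212.2] 0.69
notebook top [165.2 249.3] 0.75
   tri [0.4243 0.4675 0.0063]
[0.2326 0.4984 0.2267] [[-0.9061  0.4231  0.    ]
 [ 0.4231  0.9061 -0.    ]
 [-0.     -0.     -1.    ]] 0.008 0.09314157961224107
```

View pics/side0.png

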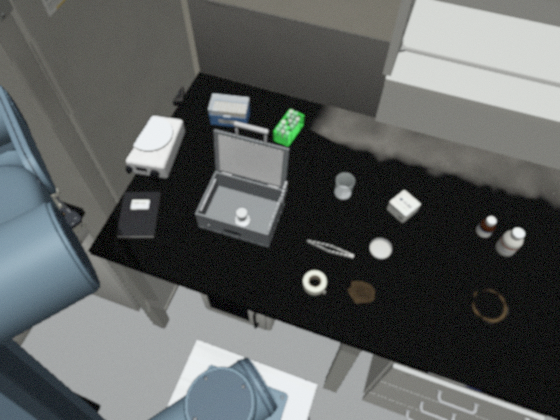

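View pics/top0.png

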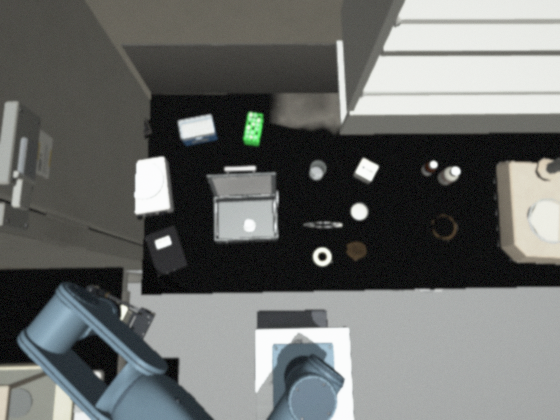

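The side view shows the dish at (380,248), the pedestal's top at (242,211), the forceps at (330,248) and the bar at (252,128). In the top view the dish is at (359,212), the pedestal at (250,225), the bar at (240,169) and the box at about (246,218). The top landmark for the dish was wrong, so I'll refine with masks.

Run:
```python
from h import *
np.set_printoptions(precision=4,suppress=True)
I={n:env.get_image(n) for n in("side","top")}
C={}
for l in ["petri_dish","pedestal","lid_bar","imaging_box","forceps","lid"]:
  for n in I:
    for r in env.masks_of(I[n],l)[:2]:
        m=r["region"]; ys,xs=np.nonzero(m); print(l,n,round(r["score"],2),r["extent"],"cen",xs.mean(),ys.mean(),len(xs))
        C.setdefault((l,n),(xs.mean(),ys.mean()))
        if l=="lid_bar" or l=="imaging_box": print("  rect",cv2.minAreaRect(np.c_[xs,ys].astype(np.float32)))
for l in ["petri_dish"]:
  for n in I: print(l,n,atz(I[n],C[l,n],0.0075))
  print(tri([ray(I[n],C[l,n]) for n in I]))
for l in["pedestal_top","lid_bar","lid_hinge"]:
  for n in I: print(l,n,[(np.array(r["at"]),round(r["score"],2), atz(I[n],r["at"],{"pedestal_top":.05,"lid_bar":.26,"lid_hinge":.0755}[l])) for r in env.landmark_of(I[n],l)][:3])
big=[cv2.resize(I["top"]["pixels"][150:260,190:380],None,fx=4,fy=4,interpolation=cv2.INTER_CUBIC)]
cv2.imwrite("pics/c.png",big[0])
```

```text
petri_dish side 0.66 [368.1, 237.8, 390.7, 262.5] cen 380.0208877284595 247.9060052219321 383
petri_dish top 0.59 [352.1, 200.2, 366.4, 215.8] cen 358.6918918918919 211.01081081081082 185
petri_dish top 0.5 [206.3, 164.0, 276.7, 195.7] cen 243.04889178617992 182.35919165580182 1534
pedestal side 0.66 [235.2, 206.5, 249.1, 226.9] cen 241.37244897959184 217.2704081632653 196
pedestal top 0.61 [315.1, 162.8, 326.9, 177.8] cen 317.4860335195531 169.30167597765364 179
pedestal top 0.54 [243.4, 220.6, 256.0, 230.3] cen 249.0 225.23300970873785 103
lid_bar side 0.71 [214.3, 119.6, 289.2, 188.5] cen 250.1557901471529 156.36532309660907 3126
  rect ((249.8740692138672, 151.812255859375), (82.12989044189453, 52.46669387817383), 15.333284378051758)
lid_bar side 0.45 [307.4, 240.6, 354.2, 257.2] cen 333.16184971098266 249.47976878612718 173
  rect ((329.936279296875, 248.71653747558594), (46.444576263427734, 6.489825248718262), 16.389541625976562)
lid_bar top 0.9 [206.7, 164.3, 276.4, 196.6] cen 242.56209150326796 182.19934640522877 1530
  rect ((241.701416015625, 180.228515625), (28.58665657043
[... 1037 characters left out ...]
.55   -0.2162  0.0075]
petri_dish top [ 0.5488 -0.2144  0.0075]
[ 0.5493 -0.2153  0.0078]
pedestal_top side [(array([241. , 210.7]), 0.71, array([0.5075, 0.178 , 0.05  ])), (array([398.2, 210.4]), 0.7, array([ 0.6578, -0.2338,  0.05  ]))]
pedestal_top top [(array([361.3, 173. ]), 0.61, array([ 0.6774, -0.2217,  0.05  ])), (array([245. , 226.4]), 0.51, array([0.4926, 0.1892, 0.05  ]))]
lid_bar side [(array([251.8, 124.8]), 0.59, array([0.642 , 0.1888, 0.26  ]))]
lid_bar top [(array([239. , 166.5]), 0.8, array([0.6389, 0.1925, 0.26  ]))]
lid_hinge side [(array([250. , 182.4]), 0.81, array([0.5889, 0.1818, 0.0755]))]
lid_hinge top [(array([246.1, 197.6]), 0.55, array([0.5876, 0.1837, 0.0755]))]
```

View pics/c.png

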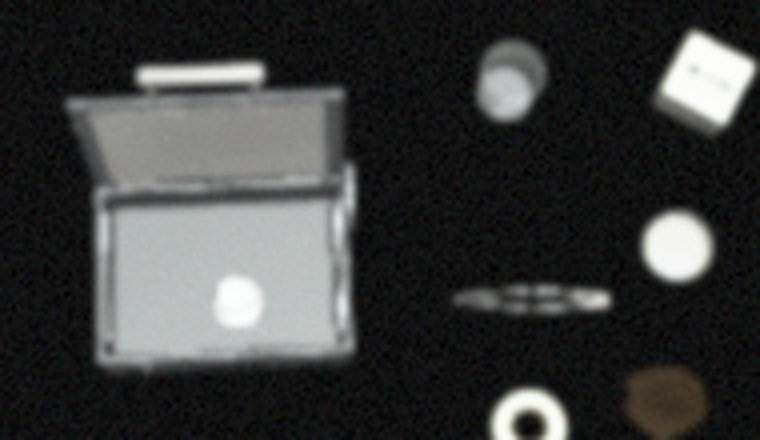

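The crop shows the dish disc at crop (678,246), the pedestal's white blob at (238,300), the bar from (137,74) to (264,70), and the front rim from (97,362) to (353,353), so the box is turned a little. The dish agrees in both views at (0.549,-0.215), height 8 mm. I'll move towards it.

```bash
R='' ; python3 -m pendant '[[[0.03,-0.02,0,0.1,1],[0.05,-0.06,0,0.2,1],[0.06,-0.1,0,0.3,1],[0.08,-0.14,0,0.4,1],[0.1,-0.18,0,0.46,1],[0.115,-0.22,0,0.46,1],[0.13,-0.26,0,0.46,1],[0.14,-0.3,0,0.46,1]]]'
python3 -m pendant '[[[0.015,-0.04,0,0,1],[0.03,-0.08,0,0,1],[0.05,-0.12,0,0,1],[0.07,-0.16,0,0,1],[0.09,-0.2,0,0,1],[0.11,-0.24,0,0,1],[0.13,-0.28,0,0,1],[0.14,-0.3,0,0,1]]]'
python3 - <<'E'
from h import *
np.set_printoptions(precision=4,suppress=True)
I={n:env.get_image(n) for n in("side","top")}
f=lambda x,y:(x/4+190-.4,y/4+150-.4)
for nm,p,z in[("frontL",(97,362),.0755),("frontR",(353,354),.0755),("barL",(137,74),.262),("barR",(264,71),.262),("backL",(97,190),.0755),("backR",(350,182),.0755)]: print(nm,atz(I["top"],f(*p),z))
for n,(x,y) in {"side":(222,190),"top":(230,205)}.items(): cv2.imwrite(f"pics/p_{n}.png",cv2.resize(I[n]["pixels"][y:y+40,x:x+40],None,fx=10,fy=10,interpolation=cv2.INTER_CUBIC))
a,b=cv2.imread("pics/p_side.png"),cv2.imread("pics/p_top.png"); cv2.imwrite("pics/p.png",np.hstack([a,b]))
s=env.get_state(); print(s["eef_pos"],s["orientation"],s["time"],s["qpos"])
E
```

```text
time: 2.87
eef_pos: [0.3706, 0.207, 0.2269]
orientation: [[-1.0, -0.024, 0.001], [-0.024, 1.0, 0.0], [-0.001, 0.0, -1.0]]
contact_force: [1.1, -1.2, -0.8]
gripper_width: 0.0924
finger_force: 0.0
time: 3.53
eef_pos: [0.5104, -0.0937, 0.2268]
orientation: [[-1.0, -0.022, 0.001], [-0.022, 1.0, -0.0], [-0.001, -0.0, -1.0]]
contact_force: [1.2, -0.0, 0.4]
gripper_width: 0.0928
finger_force: 0.0
frontL [0.4442 0.2908 0.0755]
frontR [0.4475 0.0781 0.0755]
barL [0.6338 0.2368 0.262 ]
barR [0.6351 0.1435 0.262 ]
backL [0.5909 0.293  0.0755]
backR [0.5949 0.0781 0.0755]
[ 0.512  -0.0967  0.2263] [[-0.9998 -0.0181  0.0013]
 [-0.0181  0.9998 -0.0022]
 [-0.0012 -0.0023 -1.    ]] 3.6333 [-0.3999  0.2058  1.605  -0.0016  1.3288 -1.9884]
```

View pics/p.png

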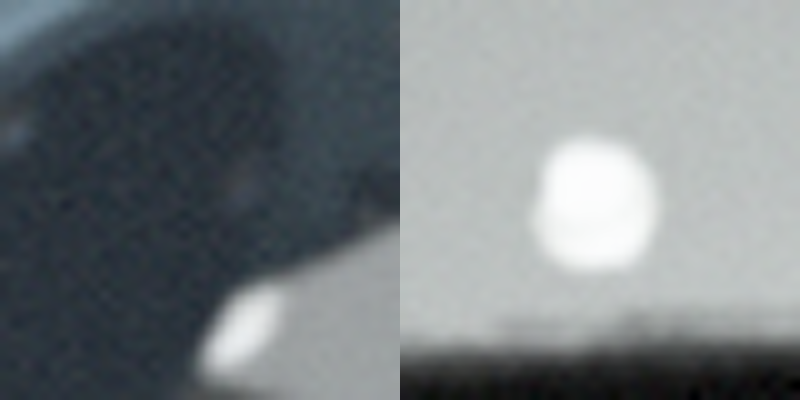

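In the top view the foot's circle is at crop (596,208) and the top disc at about (593,183). The arm hides the pedestal in the side view. I'll use the saved first side picture for that, and go down over the dish.

```bash
python3 -m pendant '[[[0.01,-0.03,-0.02,0,1],[0.02,-0.06,-0.05,0,1],[0.03,-0.09,-0.08,0,1],[0.037,-0.12,-0.11,0,1],[0.037,-0.12,-0.13,0,1],[0.037,-0.12,-0.13,0,1]]]'
python3 - <<'E'
from h import *
np.set_printoptions(precision=4,suppress=True)
I={n:env.get_image(n) for n in("side","top")}
print("top disc",atz(I["top"],(248.85,222.85),.05),"foot",atz(I["top"],(249.15,225.35),.007))
a=cv2.imread("pics/side0.png")[190:240,215:265]; b=I["side"]["pixels"][205:285,340:420]
cv2.imwrite("pics/q.png",np.hstack([cv2.resize(v,(400,400),interpolation=cv2.INTER_CUBIC) for v in(a,b)]))
p=(0.508,0.182,.05); print(proj(I["side"],p),proj(I["top"],p))
print(env.get_state()["eef_pos"], "dish in side px",proj(I["side"],(.549,-.215,.015)))
E
```

```text
time: 4.13
eef_pos: [0.5438, -0.2107, 0.0914]
orientation: [[-1.0, -0.021, -0.008], [-0.021, 1.0, 0.005], [0.008, 0.005, -1.0]]
contact_force: [-1.0, 0.9, -0.3]
gripper_width: 0.0931
finger_force: 0.0
top disc [0.5047 0.1761 0.05  ] foot [0.5029 0.1775 0.007 ]
[239.7578 210.1286] [247.1128 221.9342]
[ 0.546  -0.2101  0.0962] dish in side px [380.017  246.8867]
```

View pics/q.png

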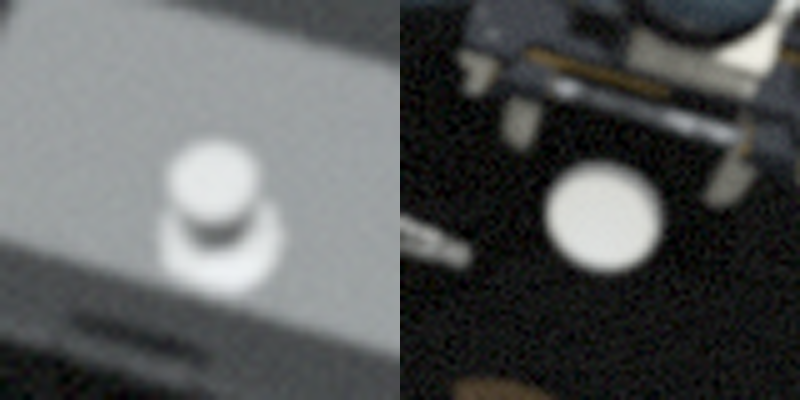

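The side crop puts the top disc at pixel (241.2,212), which gives about (0.503,0.176) and agrees with the top view. The dish is below the open fingers with clearance. I'll descend in two stages.

```bash
python3 -m pendant '[[[0,0.004,-0.02,0,1],[0,0.006,-0.035,0,1],[0,0.006,-0.05,0,1],[0,0.006,-0.055,0,1],[0,0.006,-0.055,0,1],[0,0.006,-0.055,0,1]]]'
python3 - <<'E'
from h import *
np.set_printoptions(precision=4,suppress=True)
s=env.get_state(); print(s["eef_pos"],s["time"])
I=env.get_image("side"); print(atz(I,(241.2,212),.05))
m=env.masks_of(I,"petri_dish")[0]["region"]; ys,xs=np.nonzero(m);print(atz(I,(xs.mean(),ys.mean()),.0075),len(xs))
E
```

```text
time: 4.73
eef_pos: [0.5477, -0.2049, 0.0434]
orientation: [[-1.0, -0.024, 0.002], [-0.024, 1.0, -0.001], [-0.002, -0.001, -1.0]]
contact_force: [-0.2, 0.5, -0.2]
gripper_width: 0.0931
finger_force: 0.0
[ 0.5477 -0.2049  0.0434] 4.7333
[0.5037 0.1759 0.05  ]
[ 0.5494 -0.2153  0.0075] 376
```

```bash
python3 -m pendant '[[[0.001,-0.01,0,0,1],[0.001,-0.01,-0.015,0,1],[0.001,-0.01,-0.025,0,1],[0.001,-0.01,-0.03,0,1],[0.001,-0.01,-0.03,0,1]]]'
```

```text
time: 5.25
eef_pos: [0.5467, -0.215, 0.0103]
orientation: [[-1.0, -0.023, -0.002], [-0.023, 1.0, 0.002], [0.002, 0.002, -1.0]]
contact_force: [-0.5, -0.0, -0.9]
gripper_width: 0.0933
finger_force: 0.0
```

```bash
python3 -m pendant '[[[0.002,0,0,0,1],[0.002,0,0,0,0.7],[0.002,0,0,0,0.4],[0.002,0,0,0,0.4],[0.002,0,0,0,0.4],[0.002,0,0,0,0.4],[0.002,0,0,0,0.4],[0.002,0,0,0,0.4]]]'
```

```text
time: 5.92
eef_pos: [0.5499, -0.2153, 0.0119]
orientation: [[-1.0, -0.023, 0.0], [-0.023, 1.0, -0.0], [-0.0, -0.0, -1.0]]
contact_force: [-0.3, -0.4, 1.1]
gripper_width: 0.0598
finger_force: 30.0
```

```bash
python3 -m pendant '[[[0,0,0.02,0,0.4],[0,0,0.05,0,0.4],[-0.005,0,0.085,0,0.4],[-0.01,0.02,0.115,0,0.4],[-0.02,0.05,0.125,0,0.4],[-0.03,0.085,0.125,0,0.4],[-0.045,0.12,0.125,0,0.4],[-0.045,0.155,0.125,0,0.4]]]'
python3 -m pendant '[[[0,0.04,0,0,0.4],[0,0.08,0,0,0.4],[0,0.12,0,0,0.4],[0,0.155,0,0,0.4],[0,0.185,0,0,0.4],[0,0.21,0,0,0.4],[0,0.228,0,0,0.4],[0,0.236,0,0,0.4]]]'
python3 -m pendant '[[[0,0,-0.01,0,0.4],[0,0,-0.01,0,0.4],[0,0,-0.02,0,0.4],[0,0,-0.02,0,0.4]]]'
python3 - <<'E'
from h import *
I={n:env.get_image(n) for n in("side","top")}
a=I["side"]["pixels"][150:230,200:280]; b=I["top"]["pixels"][180:260,205:285]
cv2.imwrite("pics/r.png",np.hstack([cv2.resize(v,(400,400),interpolation=cv2.INTER_CUBIC) for v in(a,b)]))
print(env.get_state()["eef_pos"])
E
```

```text
time: 6.58
eef_pos: [0.5022, -0.0588, 0.1368]
orientation: [[-1.0, -0.022, -0.002], [-0.022, 1.0, 0.0], [0.002, 0.0, -1.0]]
contact_force: [-0.2, 0.8, -1.1]
gripper_width: 0.0596
finger_force: 30.0
time: 7.25
eef_pos: [0.5043, 0.1782, 0.1367]
orientation: [[-1.0, -0.026, 0.0], [-0.026, 1.0, 0.001], [-0.0, 0.001, -1.0]]
contact_force: [-0.3, -0.3, -0.3]
gripper_width: 0.0593
finger_force: 30.0
time: 7.58
eef_pos: [0.5037, 0.1743, 0.1146]
orientation: [[-1.0, -0.022, -0.003], [-0.022, 1.0, -0.001], [0.003, -0.001, -1.0]]
contact_force: [-0.1, -0.5, 0.4]
gripper_width: 0.0596
finger_force: 30.0
[0.50441397 0.17456026 0.1158476 ]
```

View pics/r.png

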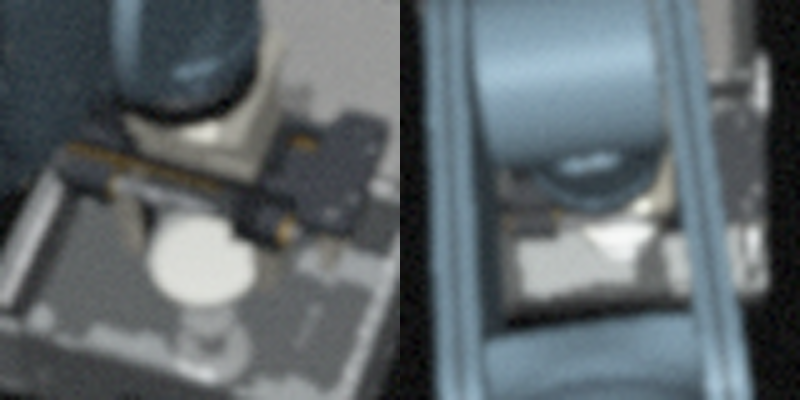

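The side crop shows the dish held level between the fingers above the pedestal, whose foot is at crop (210,340). I'll lower it.

```bash
python3 -m pendant '[[[0,0.002,-0.015,0,0.4],[0,0.002,-0.03,0,0.4],[0,0.002,-0.04,0,0.4],[0,0.002,-0.045,0,0.4],[0,0.002,-0.048,0,0.4],[0,0.002,-0.048,0,0.4]]]'
python3 - <<'E'
from h import *
I=env.get_image("side");R=env.masks_of(I,"petri_dish")
for r in R[:2]:
  ys,xs=np.nonzero(r["region"]); print(r["score"],r["extent"],atz(I,(xs.mean(),ys.mean()),.064))
s=env.get_state();print(s["eef_pos"],s["contact_force"])
E
```

```text
time: 8.18
eef_pos: [0.5047, 0.1775, 0.0683]
orientation: [[-1.0, -0.023, -0.001], [-0.023, 1.0, -0.0], [0.001, -0.0, -1.0]]
contact_force: [0.2, 0.2, 0.6]
gripper_width: 0.0594
finger_force: 30.0
0.65 [229.5, 198.6, 249.9, 224.7] [0.49777546 0.1794169  0.064     ]
[0.50521823 0.17768392 0.06911686] [ 0.35760778  0.26482618 -0.6558743 ]
```

```bash
python3 -m pendant '[[[-0.001,-0.001,-0.002,0,0.4],[-0.001,-0.001,-0.004,0,0.4],[-0.001,-0.001,-0.006,0,0.4],[-0.001,-0.001,-0.0065,0,0.4],[-0.001,-0.001,-0.0065,0,0.4]]]'
```

```text
time: 8.7
eef_pos: [0.5036, 0.1767, 0.062]
orientation: [[-1.0, -0.023, -0.0], [-0.023, 1.0, -0.0], [0.0, -0.0, -1.0]]
contact_force: [-0.8, 0.7, -0.2]
gripper_width: 0.0594
finger_force: 30.0
```

```bash
python3 -m pendant '[[[0,0,-0.001,0,0.4],[0,0,-0.001,0,0.4],[0,0,-0.001,0,0.4]]]'|sed -n 2,4p; python3 -c "
from h import *
for i in range(1): print(env.get_state()['contact_force'])"
```

```text
eef_pos: [0.5038, 0.1767, 0.0618]
orientation: [[-1.0, -0.023, 0.0], [-0.023, 1.0, -0.0], [-0.0, -0.0, -1.0]]
contact_force: [-1.2, -0.6, 5.2]
[-1.22140327 -0.62082365  5.23820343]
```

Contact is at 5 N, as expected at this height. I'll release and rise.

```bash
python3 -m pendant '[[[0,0,0.0005,0,0.75],[0,0,0.0005,0,0.85],[0,0,0.0005,0,0.95],[0,0,0.0005,0,0.95],[0,0,0.0005,0,0.95],[0,0,0.0005,0,0.95]]]'|grep -E "pos|wid"
python3 -m pendant '[[[0,0,0.01,0,0.95],[0,0,0.03,0,0.95],[0,0,0.07,0,1],[0,0,0.11,0,1],[-0.01,0,0.15,0,1],[-0.04,0,0.18,0,1],[-0.08,0,0.21,0,1],[-0.12,0,0.24,0,1]]]'|grep -E "pos|wid"
python3 - <<'E'
from h import *
np.set_printoptions(precision=4,suppress=True)
I={n:env.get_image(n) for n in("side","top")}
for n in I:
  for r in env.masks_of(I[n],"petri_dish")[:2]:
    ys,xs=np.nonzero(r["region"]); print(n,r["score"],r["extent"],atz(I[n],(xs.mean(),ys.mean()),.06))
  for l,z in("lid_bar",.262),("lid_hinge",.0755): print(l,[atz(I[n],r["at"],z) for r in env.landmark_of(I[n],l)[:2]])
a=I["side"]["pixels"][105:265,180:340]; b=I["top"]["pixels"][140:260,200:320]
cv2.imwrite("pics/s.png",np.hstack([cv2.resize(v,(400,400),interpolation=cv2.INTER_CUBIC) for v in(a,b)]))
E
```

```text
eef_pos: [0.5038, 0.1767, 0.0616]
gripper_width: 0.088
eef_pos: [0.3966, 0.1766, 0.2934]
gripper_width: 0.0931
side 0.85 [228.7, 201.7, 250.1, 226.5] [0.4984 0.1741 0.06  ]
lid_bar [array([0.6395, 0.1839, 0.262 ])]
lid_hinge [array([0.5875, 0.1898, 0.0755]), array([ 0.3552, -0.0761,  0.0755])]
lid_bar [array([0.637 , 0.1923, 0.262 ])]
lid_hinge [array([0.6045, 0.1874, 0.0755]), array([ 0.6744, -0.2212,  0.0755])]
```

View pics/s.png

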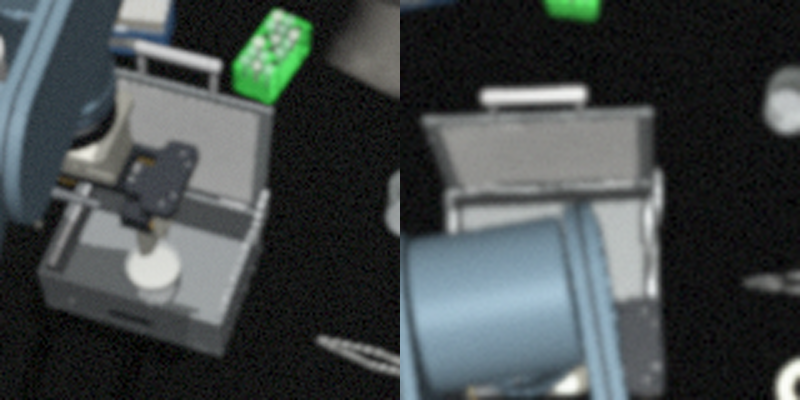

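The side crop shows the dish on the pedestal at crop (153,265). A finger partly hides it, and the lid is still open. Next I'll turn by -90 degrees, rise and go over the bar.

```bash
python3 -m pendant '[[[0,0,0.02,-0.12,1],[0,0.003,0.035,-0.24,1],[0,0.006,0.04,-0.36,1],[0,0.008,0.04,-0.48,1],[0,0.01,0.04,-0.6,1],[0,0.01,0.04,-0.72,1],[0,0.01,0.04,-0.84,1],[0,0.01,0.04,-0.96,1]]]'|grep -E "pos|ori"
python3 -m pendant '[[[0.03,0,0,-0.12,1],[0.06,0,0,-0.24,1],[0.09,0,0,-0.36,1],[0.12,0,0,-0.48,1],[0.15,0,0,-0.6,1],[0.18,0,0,-0.62,1],[0.2,0,0,-0.62,1],[0.2,0,0,-0.62,1]]]' |grep -E "time|pos|ori"
python3 - <<'E'
from h import *
np.set_printoptions(precision=4,suppress=True)
I={n:env.get_image(n) for n in("side","top")}
for n in I:
  for r in env.masks_of(I[n],"petri_dish")[:1]:
    ys,xs=np.nonzero(r["region"]); print(n,r["score"],r["extent"],atz(I[n],(xs.mean(),ys.mean()),.0575))
  for l,z in("lid_bar",.26),: print(l,n,[(r["score"],atz(I[n],r["at"],z)) for r in env.landmark_of(I[n],l)[:2]])
a=I["side"]["pixels"][105:265,180:340]; b=I["top"]["pixels"][140:260,200:320]
cv2.imwrite("pics/t.png",np.hstack([cv2.resize(v,(400,400),interpolation=cv2.INTER_CUBIC) for v in(a,b)]))
s=env.get_state(); print(s["eef_pos"],s["orientation"])
E
```

```text
eef_pos: [0.3982, 0.1866, 0.3297]
orientation: [[-0.587, 0.809, -0.003], [0.809, 0.587, -0.001], [0.001, -0.003, -1.0]]
time: 11.85
eef_pos: [0.6014, 0.1856, 0.327]
orientation: [[-0.012, 1.0, -0.004], [1.0, 0.012, -0.001], [-0.001, -0.004, -1.0]]
side 0.87 [231.2, 201.7, 251.1, 221.1] [0.5025 0.1793 0.0575]
lid_bar side [(0.96, array([0.6412, 0.1882, 0.26  ]))]
lid_bar top [(0.87, array([0.6389, 0.1919, 0.26  ]))]
[0.5969 0.1869 0.3314] [[-0.0144  0.9999 -0.0002]
 [ 0.9999  0.0144  0.    ]
 [ 0.     -0.0002 -1.    ]]
```

View pics/t.png

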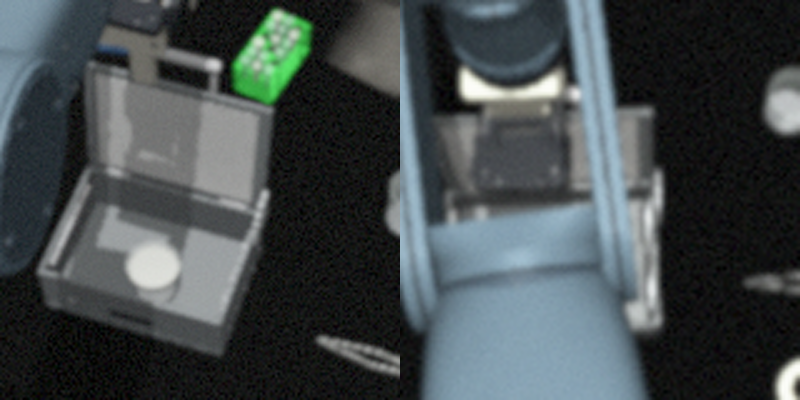

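The dish lies flat on the pedestal, its centre at side pixel (241,210.6), which is where a centred dish should appear. The bar is near (0.637,0.189,0.26). I'll go over it and down.

```bash
python3 -m pendant '[[[0.025,0.002,0,0,1],[0.04,0.002,0,0,1],[0.04,0.002,-0.015,0,1],[0.04,0.002,-0.035,0,1],[0.04,0.002,-0.055,0,1],[0.04,0.002,-0.07,0,1],[0.04,0.002,-0.076,0,1],[0.04,0.002,-0.076,0,1]]]'|grep -E "time|pos|for"
python3 -c "
from h import *
print(env.get_state()['eef_pos'])
I=env.get_image('side');print([atz(I,r['at'],.26) for r in env.landmark_of(I,'lid_bar')[:1]])"
```

```text
time: 12.82
eef_pos: [0.6363, 0.1888, 0.2541]
contact_force: [-0.2, 0.8, 0.5]
finger_force: 0.0
[0.63633918 0.18880963 0.25407285]
[array([0.6401407 , 0.18912341, 0.26      ])]
```

```bash
python3 -m pendant '[[[0.001,0,0,0,0.8],[0.001,0,0,0,0.6],[0.001,0,0,0,0.4],[0.001,0,0,0,0.3],[0.001,0,0,0,0.2],[0.001,0,0,0,0.1],[0.001,0,0,0,0.05],[0.001,0,0,0,0]]]'|grep -E "time|pos|for|wid"
python3 -m pendant '[[[0,0,0,0,0],[0,0,0,0,0],[0,0,0,0,0],[0,0,0,0,0]]]'|grep -E "time|pos|for|wid"
```

```text
time: 13.58
eef_pos: [0.6387, 0.1887, 0.2552]
contact_force: [-0.3, -1.6, -0.4]
gripper_width: 0.0442
finger_force: 0.0
time: 13.92
eef_pos: [0.6372, 0.1887, 0.255]
contact_force: [-12.2, -0.7, 5.1]
gripper_width: 0.0176
finger_force: 5.9
```

```bash
python3 -m pendant '[[[0,0,0,0,0],[0,0,0,0,0],[0,0,0,0,0],[0,0,0,0,0]]]'|grep -E "time|pos|for|wid"
```

```text
time: 14.25
eef_pos: [0.6342, 0.1887, 0.255]
contact_force: [-14.0, -1.5, 5.3]
gripper_width: 0.0111
finger_force: 30.0
```

The bar is held. The force reading shows the lid resting on its stop, so the bar is at x≈0.634 and the hinge at about 0.5975. I'll swing along the arc.

```bash
python3 -m pendant '[[[-0.006,0,0.0007,0,0],[-0.012,0,0.0015,0,0],[-0.0216,0,0.0027,0,0],[-0.031,0,0.0033,0,0],[-0.0404,-0.0005,0.0036,0,0],[-0.0498,-0.0005,0.0032,0,0],[-0.0592,-0.001,0.0025,0,0],[-0.0592,-0.001,0.0025,0,0]]]'|grep -E "time|pos|for|wid"
python3 -c "
from h import *
s=env.get_state();print(s['eef_pos'],s['contact_force'],s['wrist_torque'])
I=env.get_image('side');print([tri([ray(I,r['at'])]*1+[(np.array([0,.187,.0]),np.array([.0,0,1]))]) if 0 else r['at'] for r in env.landmark_of(I,'lid_bar')[:1]], proj(I,(.578,.187,.2625)))"
```

```text
time: 14.92
eef_pos: [0.5777, 0.1876, 0.2586]
contact_force: [-0.1, -2.2, 1.7]
gripper_width: 0.0111
finger_force: 30.0
[0.577743   0.18756114 0.25857468] [-0.05890628 -2.20617821  1.74912669] [-0.57248645 -0.07874838  0.01927914]
[[245.5, 142.3]] [243.01873369 143.00491586]
```

```bash
python3 -m pendant '[[[-0.0093,0,-0.0012,0,0],[-0.0186,0,-0.0029,0,0],[-0.0277,0,-0.005,0,0],[-0.0368,-0.0005,-0.0077,0,0],[-0.0456,-0.0005,-0.0107,0,0],[-0.0544,-0.001,-0.0142,0,0],[-0.0629,-0.001,-0.0181,0,0],[-0.0629,-0.001,-0.0181,0,0]]]'|grep -E "time|pos|for|wid"
python3 -c "
from h import *
s=env.get_state();print(s['eef_pos'],s['contact_force'])"
```

```text
time: 15.68
eef_pos: [0.5151, 0.186, 0.239]
contact_force: [-1.9, -5.4, 2.3]
gripper_width: 0.011
finger_force: 29.9
[0.51508942 0.18597159 0.23899685] [-1.94988636 -5.41354989  2.31260166]
```

```bash
python3 -m pendant '[[[-0.0083,-0.0005,-0.0043,0,0],[-0.0165,-0.001,-0.0091,0,0],[-0.0244,-0.0015,-0.0143,0,0],[-0.032,-0.0015,-0.0197,0,0],[-0.0392,-0.002,-0.0257,0,0],[-0.0445,-0.002,-0.03,0,0],[-0.0483,-0.002,-0.0339,0,0],[-0.0483,-0.002,-0.0339,0,0]]]'|grep -E "time|pos|for|wid"
python3 - <<'E'
from h import *
np.set_printoptions(precision=4,suppress=True)
s=env.get_state();print(s['eef_pos'],s['contact_force'])
I={n:env.get_image(n) for n in("side","top")}
for n in I:
  for l in("lid_bar","lid_hinge","petri_dish"): print(n,l,[(round(r["score"],2),r["at"]) for r in env.landmark_of(I[n],l)[:2]])
for th in(.7,.785,.87):
  h=np.array([.5975,.187,.0755]);p=h+[-.15*np.cos(th)+.003*np.sin(th),-.104,.15*np.sin(th)+.003*np.cos(th)]
  b=h+[-.188*np.cos(th)+.003*np.sin(th),0,.188*np.sin(th)+.003*np.cos(th)]
  print(th,"lid right free corner",proj(I["side"],p),proj(I["top"],p),"bar",proj(I["side"],b),proj(I["top"],b))
a=I["side"]["pixels"][120:220,210:310]; b=I["top"]["pixels"][160:260,205:305]
cv2.imwrite("pics/u.png",np.hstack([cv2.resize(v,(400,400),interpolation=cv2.INTER_CUBIC) for v in(a,b)]))
E
```

```text
time: 16.35
eef_pos: [0.4671, 0.185, 0.2047]
contact_force: [-0.0, -0.7, -0.9]
gripper_width: 0.0108
finger_force: 30.0
[0.4671 0.185  0.2047] [-0.0114 -0.7004 -0.9066]
side lid_bar [(0.9, [228.7, 186.8])]
side lid_hinge [(0.81, [249.2, 182.1])]
side petri_dish [(0.89, [238.2, 211.2])]
top lid_bar []
top lid_hinge []
top petri_dish [(0.73, [364.5, 174.3])]
0.7 lid right free corner [269.6969 203.93  ] [276.5819 222.2326] bar [226.0591 195.9699] [242.3878 230.9135]
0.785 lid right free corner [270.8811 199.1795] [276.5716 218.9217] bar [227.3802 189.9001] [242.0989 226.7233]
0.87 lid right free corner [272.1781 194.3284] [276.5538 215.3747] bar [228.8945 183.7006] [241.8305 222.2049]
```

View pics/u.png

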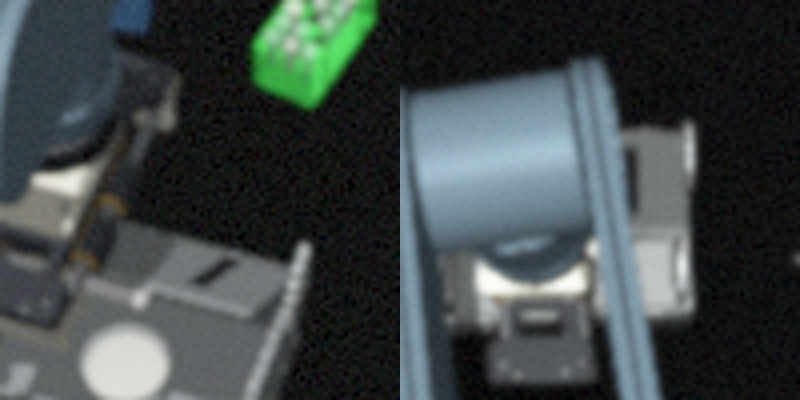

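The lid's free corner is at side pixel (273,199.4), against a predicted row of 199.2 for 45 degrees. The travelled chord gives 44.4 to 45.1 degrees. The dish is unmoved at (241,210.5) and the forces are small, so I'll hand in.

```bash
python3 -c "
from cell import env
s=env.get_state();print(s['eef_pos'],s['finger_force']);print(env.finish_job())"
```

```text
[0.46827609 0.18497826 0.20584065] 29.979536533355713
the job is handed in; nothing more can be done
None
```

The job is handed in after about 16 s of robot time: the dish lies flat and centred on the pedestal and is let go, and the gripper still holds the lid by its bar at 45 degrees, to within about 1 degree by my measurement.

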